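Lock the shuttle and hold the blister press closed

TASK

The loaded jig is under the head of the blister sealing press: throw the carriage lock lever at the left end of the rails over towards the head until it clicks into its locked notch, the one with the scored line, and leave it there. Only then push the sprung press handle down with the gripper's fingers until its pointer stands between the two lines on the scale (the grip about 75 mm below its rest, give or take 10 mm), never past the lower line, which would crush the blister. Hold it still there for the sealing and finish while still holding it down, and leave the other things on the bench where they are.

Things in the scene. Friction and masses are not known exactly. Their poses are not given: they have to be found in the camera images.
- press: bench hand press that seals blister cards, fixed; green base and head plates (250 x 250 mm) on four columns, head plate top 177 mm above the table; two rails 720 mm long along its y axis with a plywood jig carriage. Origin on the table below the middle of the head; x points away from the operator (both handles are on the -x side), y to the operator's left along the rails. Yaw varies by 10 degrees
- lock_grip (a point): centre of the upright black grip of the carriage lock lever, at the left end of the rails: a 24 mm cylinder from 84 to 168 mm above the table (this point 145 mm up), on the end of a flat steel arm (22 mm wide, top 84 mm up) 140 mm from its upright pivot. A round plunger barrel (22 mm diameter, top 108 mm up) stands on the arm 65 mm from the pivot
- lock_pivot (a point): point on the upright axis of the lock lever, 145 mm above the table. A spring plunger in the arm rides on a notched steel quadrant round this axis. About 1.5 N at the grip swings the lever, 4 to 5 N takes it out of a notch; between the notches it stays where it is left; within 0.05 rad of a notch it is drawn in. A black scored line on the bracket points outward from the locked notch
- lock_lever (a joint): angle of the lock lever, rad, growing counter-clockwise from above: its grip swings along the robot side of the pivot from left to right, towards the head. Free notch at 0 (arm leaning 0.45 rad to the left of the press's -x direction), locked notch at 0.90 (leaning 0.45 rad to the right). It can be thrown past the locked notch, up to the stop at 1.02. Starts at 0 to 0.3
- handle_grip (a point): centre of the black rubber cross grip of the press handle: a level bar, 26 mm diameter, 90 mm long, along the press's y axis, in front of the head on the robot's side, 301 mm above the table at rest. The handle's flat steel arm (24 mm wide, 14 mm thick) runs from it back over the head. Nothing stands above it
- handle_pivot (a point): middle of the press handle's level pivot at the back of the head plate, 260 mm above the table; the grip is 260 mm from it. A scale plate stands beside the handle's arm; the arm's black pointer pin meets its upper scored line when the grip is 65 mm below rest and its lower line at 85 mm
- press_handle (a joint): angle of the press handle, rad: 0 at rest (arm 0.16 rad above level), growing as the grip comes down; upper line at 0.25, lower line at 0.33, end stop at 0.42. A return spring lifts it back to 0 when let go; the push needed at the grip grows evenly from about 3 N at rest to about 13.5 N at 0.29
- toy_turtle: bystander: a green toy turtle, 60 mm round and 31 mm high, on the table in front of the press; origin at its underside
- toy_dino: bystander: an orange standing toy dinosaur, about 100 mm long and 72 mm high, on the table in front of the press; origin at its underside
- wrench: bystander: an open-ended steel wrench, 170 mm long, lying on the table in front of the press, partly below the press handle; origin at its underside
- tape_roll: bystander: a cardboard-brown roll of tape, 96 mm across and 48 mm high, lying flat to the left of the lock lever; origin at its underside
- card_stack: bystander: a banded stack of backing cards, 100 x 140 x 36 mm, on the table in front of the right end of the rails; origin at its underside
- parts_cup: bystander: an open grey cup, 76 mm across and 85 mm high, at the front left of the table; origin at its underside
- screwdriver: bystander: a screwdriver, 190 mm long, lying in front of the robot, to its left; origin at its underside

How it is judged:
On the way, in this order (a step that is already met when the one before it is completed fails the run):
1. the lock lever sits in its locked notch, with the press handle still up (value of joint lock_lever between 0.85 and 0.95 rad and value of joint press_handle below 0.08 rad), for 0.3 s.
2. the fingers hold the press handle with its pointer between the two lines for a second (value of joint lock_lever between 0.85 and 0.95 rad and value of joint press_handle between 0.25 and 0.33 rad and contact force between the fingers and press_handle above 4 N), for 1 s.
At the end, for the whole second after the job is handed in: The program has ended with the robot still holding: the fingers press on the press handle with more than 4 N, the handle is still (under 0.05 rad/s) with its pointer between the lines (0.25 to 0.33 rad, the grip 65 to 85 mm below rest), and the lock lever is in its locked notch (0.85 to 0.95 rad) (all of step 2 and velocity of joint press_handle between -0.05 and 0.05 rad/s); the arm keeps its last pose, push and grip.
It fails at once if the press handle is pulled past the lower line (blister crushed) (value of joint press_handle above 0.34 rad).
It fails at once if the press handle is pulled down while the lock lever is out of the locked notch (value of joint press_handle above 0.12 rad and (value of joint lock_lever below 0.83 rad or value of joint lock_lever above 0.97 rad)).
It fails at once if a bystander is shifted by more than 30 mm (distance of any of toy_turtle, toy_dino, wrench, tape_roll, card_stack, parts_cup, screwdriver from where it was at the start of the episode above 0.03 m).
It also fails if it takes over 51 s, if anything falls off the work surface, if the arm or the gripper's body presses on something with over 40 N, if the wrist force passes 120 N, or if a joint passes its speed limit or range.

ROBOT

A 6-joint arm with a two-finger parallel gripper is mounted at the origin on the work surface. World frame = base frame: x ahead of the robot, y to its left, z up, the work surface at z = 0. Lengths are in m, angles in rad, forces in N, time in s.
With the tool pointing down it reaches from about 0.3 to 0.85 m from the base axis. Payload 5.4 kg.
Tool frame: the origin (TCP) lies between the finger pads; the fingertips stand 22 mm ahead of it and the grasp point (between the pads) lies 3 mm ahead of it; z points along the fingers, y is the line along which they close (so a half turn about z gives the same grasp; the last joint's range is limited). The gripper opens to 85 mm and grips with 20 to 120 N. Pads are 22 mm wide; open, the fingers measure 114 mm over their backs; the gripper's body (76 mm by 85 mm) begins 54 mm behind the grasp point. The pads swing forward as they close: fully open they stand 13 mm farther back than shut.
Start: joints at [1.116, 0.158, 1.597, -0, 1.386, -0.21], TCP at [0.139, 0.558, 0.253] pointing down, gripper open.
Joint ranges: [-2.91, 2.91], [-0.94, 2.29], [0.18, 2.7], [-1.29, 4.43], [0.17, 2.64], [-3, 3]. Speed limits (rad/s): [2.57, 2.57, 3.14, 3.14, 3.14, 3.14].

INTERFACE

Orientations are given as a rotation vector (axis times angle).
In Python, from workcell import monitor, camera, r gives the robot as it stands.
- The arm moves only by the shell command python3 -m pendant 'ROWS' [FORCE]. ROWS is JSON, a list of rows, each a list of 7 numbers: the shift along the tool's x, y, z normalised to -1 to 1, where 1 is 100 mm, then the turn, a rotation vector about the tool's x, y, z normalised to -1 to 1, where 1 is 45 degrees, then the opening, from -1 (shut) to 1 (fully open). A call has 1 to 5 rows; each row shifts and turns the commanded pose from where the row before left it, along the tool's axes as they then stand; what a row does not reach is not made up. A row lasts 1/10 s, in which the tool goes at most 50 mm and 8.59 degrees, less where a joint would pass 70% of its speed; a pose out of reach is approached as far as the arm can. A call with a number of a shift or a turn outside -1 to 1 is refused whole. A call with a gripper value outside its range is refused whole. The fingers move at their own pace and stop on an object; FORCE is the grip in N (left out, the last holds). Time passes only in rows, so rows that do not move let the fingers close. It gives the time, the measured TCP pose, the force, the opening and the grip force at its end, in the units of the state.
- monitor.state(): the state, without advancing time (a new reading comes with each control period).
- camera(name): name is "side" or "top"; returns a dict with "image" (420x560x3 uint8, blue, green, red), "depth" (420x560 float32, m along the optical axis (not along the pixel's ray), 0 where there is no reading), "camera_matrix" (3x3 intrinsics, pixels), "view" (4x4, takes a point from world to camera coordinates). Camera axes: x right, y up, looking along -z (the intrinsics and any distortion apply to the point x, -y, -z); pixel columns grow to the right and rows downward; lengths in m; the calibration is good to about 2 mm. A picture is of the moment at which its call begins.
- r.job_done(): hands the job in; it is judged then, once.
The state is a dict: "clock": time; "q": joint angles; "qd": joint speeds; "tau": joint torques, N m; "ee_pos": TCP position; "ee_rot": TCP orientation; "force": force on the tool from outside, world axes, zero at the start; "moment": the same for the moment, N m; "gripper_width": finger opening in m; "grasp_force": force on a finger pad.
Only numpy, scipy, OpenCV 4.12 (cv2) and the standard library are available. Lean on these libraries where they do the work, as an engineer would, in place of code of your own. Each camera call takes 0.05 s, during which the arm holds its last target. There are 200 camera calls.

## Working session

There is one attempt and no reset: what is moved stays moved. The work goes in short steps, Python scripts to look and compute and a shell command to move; the robot and the scene stay as the last step left them, time stands still between calls to the robot, and variables do not carry over. Pictures are saved under pics/ and viewed, at most 10 in all, crops included, and the job is handed in when it is done.

```bash
mkdir -p pics
python3 - <<'E'
from workcell import monitor,camera,r
import cv2,numpy as np
for n in("top","side"):
    c=camera(n);cv2.imwrite(f"pics/{n}0.png",c["image"]);np.savez(f"{n}0.npz",**c);print(n,c["camera_matrix"].tolist(),c["view"].round(3).tolist())
print(monitor.state())
E
```

```text
top [[529.3199841145537, 0.0, 277.2732706390957], [0.0, 529.3199841145537, 221.55382207812036], [0.0, 0.0, 1.0]] [[0.01, -1.0, -0.006, -0.0], [0.997, 0.01, 0.083, -0.554], [-0.083, -0.007, 0.997, -1.53], [0.0, 0.0, 0.0, 1.0]]
side [[522.0844029647515, 0.0, 278.6609561193896], [0.0, 522.0844029647515, 216.75880233954905], [0.0, 0.0, 1.0]] [[0.936, -0.352, -0.0, -0.507], [0.249, 0.661, 0.707, -0.268], [-0.249, -0.662, 0.707, -1.373], [0.0, 0.0, 0.0, 1.0]]
{'clock': 0.1, 'q': array([ 1.11587645e+00,  1.59020076e-01,  1.59812726e+00,  3.96391941e-06,
        1.38621326e+00, -2.10092963e-01]), 'qd': array([ 4.20914230e-05, -1.43492434e-03, -3.23480764e-03,  3.50490137e-04,
        6.58782263e-05,  4.97295680e-05]), 'tau': array([-2.74161596e-05, -3.96990860e+01, -3.32336462e+01, -2.16297344e-04,
        4.18073309e-03,  9.47440185e-06]), 'ee_pos': array([0.13915661, 0.55737448, 0.25238571]), 'ee_rot': array([-3.83543557e-01, -3.11750592e+00,  2.62249502e-03]), 'force': array([ 0.15476786,  0.48256687, -0.34713276]), 'moment': array([0.0435697 , 0.03456326, 0.05188107]), 'grasp_force': 0.0, 'gripper_width': 0.0853036285990226}
```

View pics/top0.png

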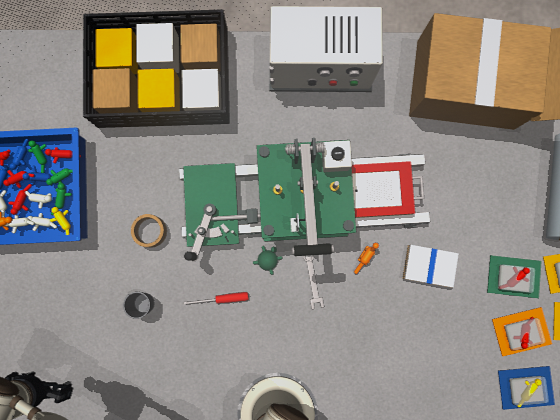

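View pics/side0.png

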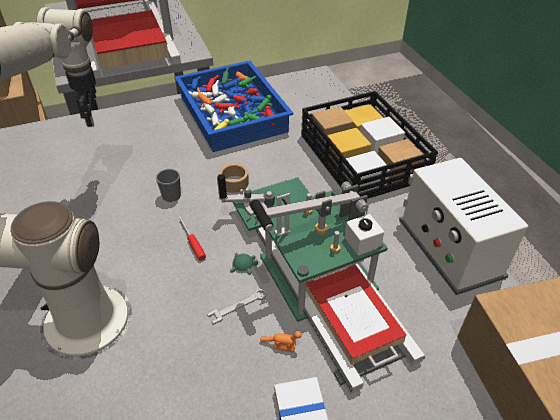

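The top view shows the lock grip at about (191,256), its pivot at (209,210) and the handle cross grip at (313,250). The side view shows the lock grip at (222,187) and the handle grip at (262,213). Next I measure these points and make enlarged crops.

```bash
cat > h.py <<'E'
import numpy as np,cv2
def ray(c,u,v):
    K,V=c["camera_matrix"],c["view"];R=V[:3,:3]
    d=np.array([(u-K[0,2])/K[0,0],-(v-K[1,2])/K[1,1],-1.]);return -R.T@V[:3,3],R.T@d
def plane(c,u,v,z):
    o,d=ray(c,u,v);return o+d*(z-o[2])/d[2]
def cross(c1,p1,c2,p2):
    o,d=ray(c1,*p1);q,e=ray(c2,*p2);t=np.linalg.lstsq(np.c_[d,-e],q-o,rcond=None)[0]
    a,b=o+d*t[0],q+e*t[1];return (a+b)/2,np.linalg.norm(a-b)
def cloud(c,u0,u1,v0,v1):
    vv,uu=np.mgrid[v0:v1,u0:u1];D=c["depth"][v0:v1,u0:u1]
    o,_=ray(c,0,0);K,R=c["camera_matrix"],c["view"][:3,:3]
    d=np.stack([(uu-K[0,2])/K[0,0],-(vv-K[1,2])/K[1,1],-np.ones_like(D)],-1)*D[...,None]
    return o+d@R,c["image"][v0:v1,u0:u1].max(-1),D>0
def blob(c,box,thr=60,zmin=.07):
    P,g,ok=cloud(c,*box);m=((g<thr)&ok&(P[...,2]>zmin)).astype(np.uint8)
    n,l,s,ce=cv2.connectedComponentsWithStats(m);i=1+s[1:,4].argmax();return P[l==i],ce[i]+[box[0],box[2]],s[i]
E
python3 - <<'E'
from h import *
t=dict(np.load("top0.npz"));s=dict(np.load("side0.npz"))
for nm,bt,bs,zm in(("lock",(180,203,245,265),(212,232,170,203),.1),("handle",(288,338,240,262),(245,280,195,235),.25)):
    r=[]
    for c,b in((t,bt),(s,bs)):
        P,ce,st=blob(c,b,zmin=zm);r.append(ce);print(nm,ce,st[:5],P.min(0).round(3),P.max(0).round(3),P.mean(0).round(3))
        q=P[:,:2]-P[:,:2].mean(0);w,V=np.linalg.eigh(q.T@q);print(" axis",V[:,1].round(3))
    print(nm,"cross",cross(t,r[0],s,r[1]))
print("pivot",plane(t,209,210,.145), plane(t,191,256,.168))
# rails: white edges angle; head edges
for p in((180,174),(424,158),(180,250),(428,222)):print(plane(t,*p,.03)[:2].round(3))
a=cv2.resize(t["image"][130:290,160:360],None,fx=4,fy=4)[:600];b=cv2.resize(s["image"][150:290,200:400],None,fx=4,fy=4)
a=cv2.resize(t["image"][180:290,170:340],None,fx=4.5,fy=4.5,interpolation=2)
cv2.imwrite("pics/a.png",a);cv2.imwrite("pics/b.png",b)
E
```

```text
lock [191.10344828 256.18965517] [ 4  7 13  9 58] [0.438 0.227 0.101] [0.459 0.251 0.172] [0.448 0.234 0.15 ]
 axis [-0.458  0.889]
lock [221.66442953 184.69127517] [  6   4   9  22 149] [0.439 0.222 0.1  ] [0.461 0.243 0.17 ] [0.449 0.231 0.138]
 axis [-1.    0.03]
lock cross (array([0.44915549, 0.23678059, 0.1339286 ]), np.float64(0.0027276715064254373))
handle [312.22849462 249.42204301] [  6   4  38  12 372] [ 0.45  -0.126  0.3  ] [ 0.477 -0.037  0.319] [ 0.464 -0.08   0.311]
 axis [-0.072  0.997]
handle [260.14576271 213.41355932] [  5   5  23  31 295] [ 0.452 -0.131  0.295] [ 0.479 -0.042  0.317] [ 0.463 -0.088  0.31 ]
 axis [-0.063  0.998]
handle cross (array([ 0.46467953, -0.08110309,  0.30238406]), np.float64(0.0009143331961864526))
pivot [0.57300435 0.18965786 0.145     ] [0.44779127 0.23164299 0.168     ]
[0.691 0.293]
[ 0.745 -0.425]
[0.467 0.287]
[ 0.556 -0.434]
```

View pics/a.png

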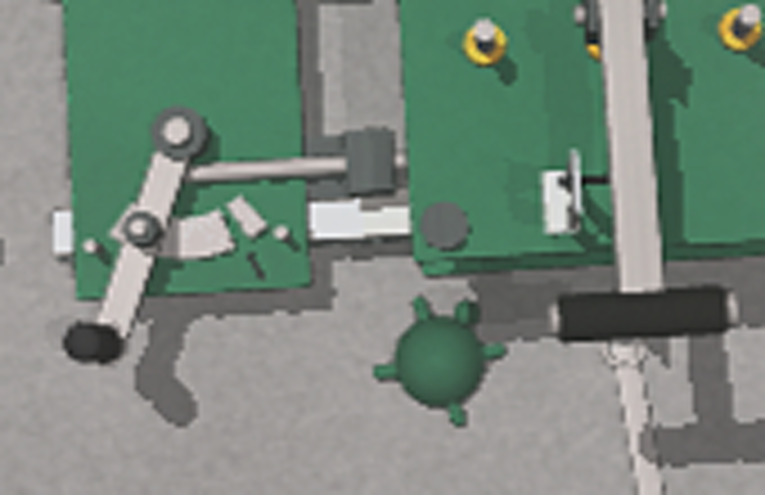

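View pics/b.png

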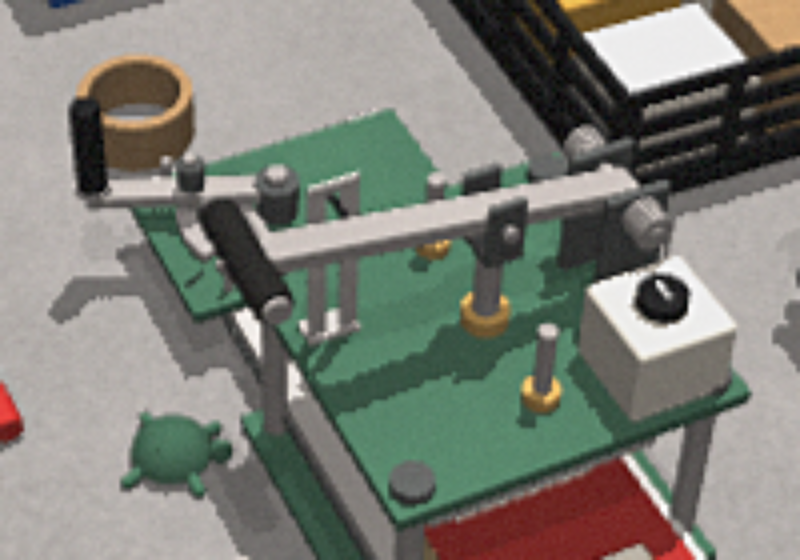

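The crops show the pivot cap at (178,130) in crop a, which is top-image (209.6,208.9). The scored line runs from (248,253) to (264,278) in the same crop, top-image (225–229, 236–242). The quadrant's gap (the notch) is just above the line.

Run:
```python
from h import *
t=dict(np.load("top0.npz"));s=dict(np.load("side0.npz"))
P,g,ok=cloud(t,208,212,207,211);print("pivot cap",P.reshape(-1,3).mean(0).round(4))
p=cross(t,(209.6,208.9),s,(200+277/4,150+173/4));print(p)
for u,v in((248,253),(264,278)):
    u=170+u/4.5;v=180+v/4.5;z=cloud(t,int(u),int(u)+2,int(v),int(v)+2)[0][...,2].mean();print("line",z,plane(t,u,v,z))
piv=p[0][:2]
for yaw in(.065,.075):
  e=lambda q:np.array([np.cos(np.pi+yaw-.45+q),np.sin(np.pi+yaw-.45+q)])
  g=np.array([.4495,.2325]);d=g-piv;print("dist",np.hypot(*d),"q now",np.arctan2(*d[::-1])%(2*np.pi)-np.pi-yaw+.45)
  for q in(0,.3,.6,.9,1.0):print(q,(piv+.14*e(q)).round(4))
  sl=plane(t,226.7,238.9,.07)[:2]-piv;print("line q",np.arctan2(*sl[::-1])%(2*np.pi)-np.pi-yaw+.45)
```

```text
pivot cap [0.5825 0.1953 0.094 ]
(array([0.58315026, 0.19483109, 0.09221892]), np.float64(0.003203959214377702))
line 0.056373125500225774 [0.5071197  0.15400996 0.05637313]
line 0.05146827817492772 [0.49151439 0.14401696 0.05146828]
dist 0.1388572590578129 q now 0.11027952616259395
0 [0.4534 0.2474]
0.3 [0.4437 0.2067]
0.6 [0.4464 0.165 ]
0.9 [0.4613 0.1259]
1.0 [0.4688 0.1141]
line q 0.8925975077695141
dist 0.1388572590578129 q now 0.10027952616259395
0 [0.4529 0.2461]
0.3 [0.4435 0.2053]
0.6 [0.4467 0.1636]
0.9 [0.462  0.1247]
1.0 [0.4696 0.1129]
line q 0.8825975077695141
```

```bash
python3 -m pendant '[[-0.2,-0.12,0,0,0,0,1],[-0.4,-0.25,0,0,0,0,1],[-0.4,-0.25,0,0,0,0,1],[-0.4,-0.25,0,0,0,0,1],[-0.4,-0.25,0,0,0,0,1]]' 20 && python3 -m pendant '[[-0.4,-0.25,0,0,0,0,1],[-0.4,-0.25,0,0,0,0,1],[-0.4,-0.25,0,0,0,0,1],[-0.4,-0.25,0,0,0,0,1],[-0.2,-0.13,0,0,0,0,1]]' && python3 -m pendant '[[-0.19,-0.15,0,0,0,0,1],[0,0,0,0,0,0,1],[0,0,0,0,0,0,1]]'
```

```text
clock: 0.6
ee_pos: [0.2875, 0.404, 0.2529]
ee_rot: [-0.383, -3.118, 0.001]
force: [0.8, 0.5, 0.4]
gripper_width: 0.0854
grasp_force: 0.0
clock: 1.1
ee_pos: [0.4359, 0.2495, 0.253]
ee_rot: [0.388, 3.117, -0.001]
force: [-0.1, 0.4, 1.1]
gripper_width: 0.0854
grasp_force: 0.0
clock: 1.4
ee_pos: [0.4486, 0.2331, 0.2529]
ee_rot: [-0.385, -3.117, -0.0]
force: [-1.1, 0.0, -0.4]
gripper_width: 0.0852
grasp_force: 0.0
```

```bash
python3 -m pendant '[[0,0,0.25,0,0,0,1],[0,0,0.3,0,0,0,1],[0,0,0.3,0,0,0,1],[0,0,0.2,0,0,0,1],[0,0,0,0,0,0,1]]' && python3 -m pendant '[[0,0,0,0,0,0,-0.6],[0,0,0,0,0,0,-0.6],[0,0,0,0,0,0,-0.6],[0,0,0,0,0,0,-0.6],[0,0,0,0,0,0,-0.6]]' 20
python3 - <<'E'
from workcell import camera
import cv2
c=camera("side");cv2.imwrite("pics/c.png",cv2.resize(c["image"][90:290,150:410],None,fx=3,fy=3))
E
```

```text
clock: 1.9
ee_pos: [0.4455, 0.2336, 0.145]
ee_rot: [-0.38, -3.111, 0.004]
force: [-1.1, 0.9, -0.5]
gripper_width: 0.0857
grasp_force: 0.0
clock: 2.4
ee_pos: [0.4496, 0.2335, 0.1496]
ee_rot: [0.383, 3.116, 0.001]
force: [-0.8, 1.0, 6.2]
gripper_width: 0.0235
grasp_force: 22.1
```

View pics/c.png

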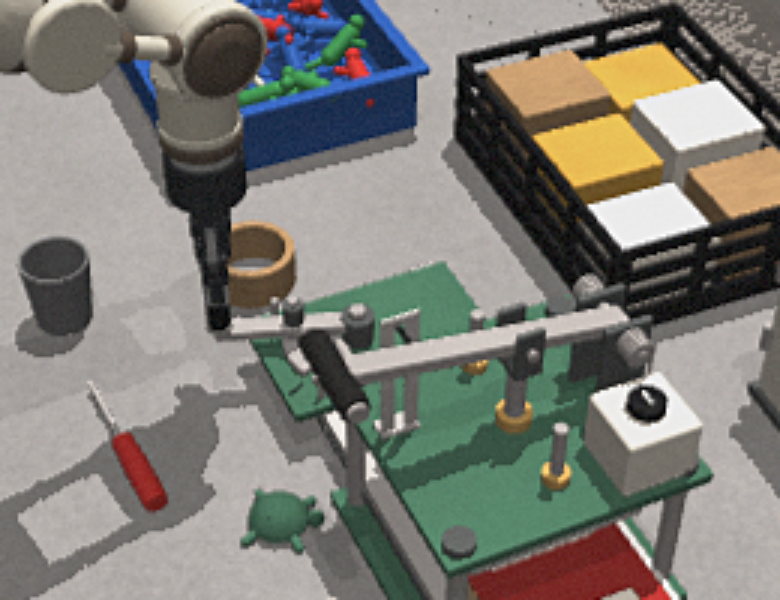

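The picture shows the fingers round the black lock grip at (218,318), with a clean 23.5 mm grasp. Next I swing it along the arc.

```bash
python3 -m pendant '[[-0.004,-0.112,0,0,0,-0.102,-0.6],[-0.004,-0.112,0,0,0,-0.102,-0.6],[-0.004,-0.112,0,0,0,-0.102,-0.6],[-0.004,-0.112,0,0,0,-0.102,-0.6],[0,0,0,0,0,0,-0.6]]'
```

```text
clock: 2.95
ee_pos: [0.4451, 0.1881, 0.1496]
ee_rot: [-0.121, 3.139, 0.0]
force: [-4.2, 1.7, 8.1]
gripper_width: 0.0236
grasp_force: 22.3
```

```bash
python3 -m pendant '[[-0.005,-0.112,0,0,0,-0.102,-0.6],[-0.005,-0.112,0,0,0,-0.102,-0.6],[-0.005,-0.112,0,0,0,-0.102,-0.6],[-0.005,-0.112,0,0,0,-0.102,-0.6],[0,0,0,0,0,0,-0.6]]' && python3 -m pendant '[[-0.004,-0.08,0,0,0,-0.07,-0.6],[0,0,0,0,0,0,-0.6],[0,0,0,0,0,0,-0.6]]'
python3 - <<'E'
from workcell import camera
from h import *
c=camera("top");np.savez("top1.npz",**c);cv2.imwrite("pics/d.png",cv2.resize(c["image"][180:290,170:340],None,fx=4.5,fy=4.5,interpolation=2))
E
```

```text
clock: 3.45
ee_pos: [0.4557, 0.1441, 0.1495]
ee_rot: [0.62, -3.079, 0.002]
force: [-6.9, -0.9, 9.9]
gripper_width: 0.0237
grasp_force: 22.5
clock: 3.75
ee_pos: [0.4591, 0.1368, 0.1495]
ee_rot: [0.703, -3.061, 0.004]
force: [-5.0, -4.5, 10.1]
gripper_width: 0.0233
grasp_force: 22.5
```

View pics/d.png

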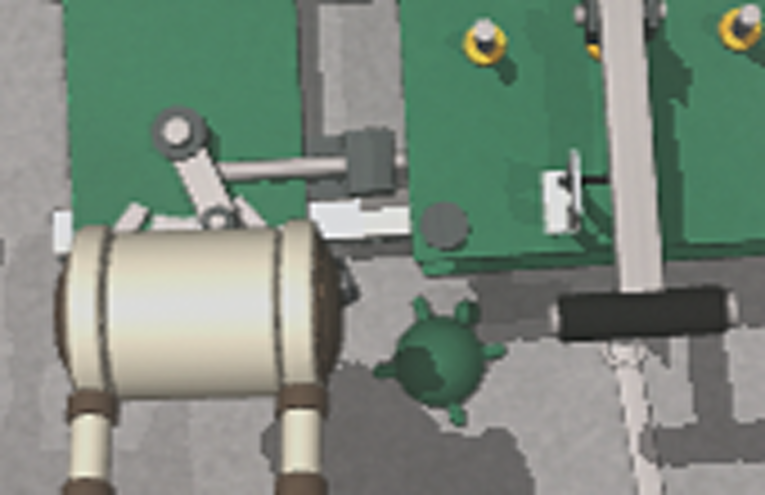

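The arm points nearly at the notch and I estimate q at about 0.82, so I continue in small steps and watch the force.

```bash
python3 -m pendant '[[-0.003,-0.06,0,0,0,-0.055,-0.6],[0,0,0,0,0,0,-0.6],[0,0,0,0,0,0,-0.6]]' && python3 -m pendant '[[-0.001,-0.03,0,0,0,-0.027,-0.6],[0,0,0,0,0,0,-0.6],[0,0,0,0,0,0,-0.6]]'
```

```text
clock: 4.1
ee_pos: [0.4626, 0.1305, 0.1495]
ee_rot: [0.77, -3.046, 0.008]
force: [-2.8, -10.2, 6.8]
gripper_width: 0.0234
grasp_force: 22.7
clock: 4.4
ee_pos: [0.4633, 0.1291, 0.1495]
ee_rot: [0.8, -3.037, 0.003]
force: [-6.5, -4.6, 10.2]
gripper_width: 0.0234
grasp_force: 22.5
```

```bash
python3 -m pendant '[[0,0,0,0,0,0,0],[0,0,0,0,0,0,0.3],[0,0,0,0,0,0,0.6],[0,0,0,0,0,0,0.6]]' && python3 -m pendant '[[0,0,-0.2,0,0,0,0.6],[0,0,-0.4,0,0,0,0.6],[0,0,-0.4,0,0,0,0.6],[0,0,-0.4,0,0,0,0.6],[0,0,-0.4,0,0,0,0.6]]'
python3 - <<'E'
from workcell import camera
from h import *
for n,box in(("side",(215,255,170,225)),):
    c=camera(n);np.savez("side1.npz",**c)
    P,ce,st=blob(c,box,zmin=.1);print(ce,st,P.min(0).round(3),P.max(0).round(3),P.mean(0).round(4))
    cv2.imwrite("pics/e.png",cv2.resize(c["image"][90:290,150:410],None,fx=3,fy=3))
E
```

```text
clock: 4.8
ee_pos: [0.4633, 0.1302, 0.1481]
ee_rot: [0.801, -3.038, -0.0]
force: [0.3, 0.6, -0.3]
gripper_width: 0.0684
grasp_force: 0.0
clock: 5.3
ee_pos: [0.4631, 0.1302, 0.3298]
ee_rot: [-0.801, 3.038, -0.0]
force: [0.7, 0.4, 0.5]
gripper_width: 0.0681
grasp_force: 0.0
[236.375   208.28125] [ 17  28   9  22 160] [0.45  0.111 0.1  ] [0.472 0.133 0.172] [0.4599 0.1195 0.1391]
```

View pics/e.png

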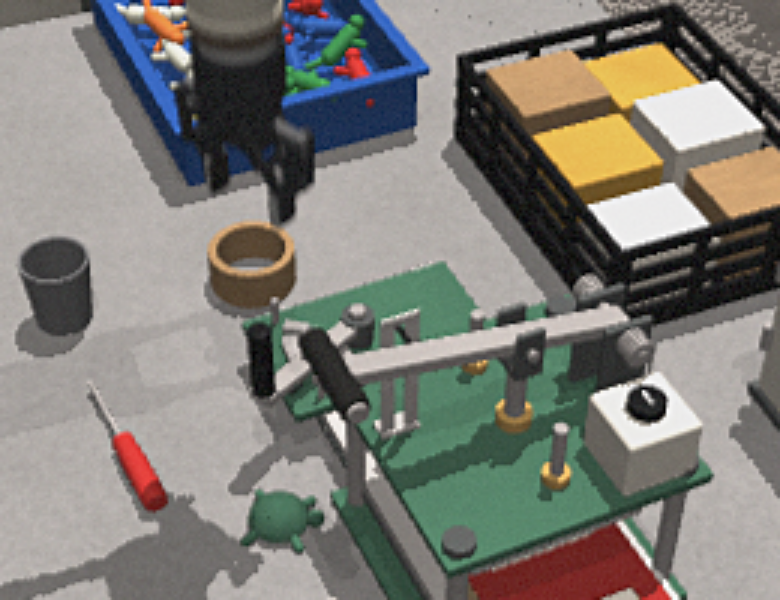

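The picture shows the lever standing on its scored line, with its grip at (260,360). After release it moved about 8 mm, so it was drawn into the notch. Next I raise the tool, align it with the handle grip and close the fingers, then check the lever from above.

```bash
python3 -m pendant '[[0,0,-0.2,0,0,0.189,0],[0,0,-0.2,0,0,0.189,-1],[0,0,-0.2,0,0,0.189,-1],[0,0,0,0,0,0,-1]]' 40 && python3 -m pendant '[[0.03,-0.42,0,0,0,0,-1],[0.03,-0.42,0,0,0,0,-1],[0.03,-0.42,0,0,0,0,-1],[0.03,-0.42,0,0,0,0,-1],[0.03,-0.42,0,0,0,0,-1]]' && python3 -m pendant '[[0,0,0,0,0,0,-1],[0,0,0,0,0,0,-1]]'
python3 - <<'E'
from workcell import camera
from h import *
c=camera("top");np.savez("top2.npz",**c)
P,ce,st=blob(c,(195,235,235,275),zmin=.1);print(ce,st,plane(c,*ce,.15),P.mean(0).round(4))
cv2.imwrite("pics/f.png",cv2.resize(c["image"][180:290,170:340],None,fx=4.5,fy=4.5,interpolation=2))
E
```

```text
clock: 5.75
ee_pos: [0.4645, 0.1303, 0.391]
ee_rot: [-0.11, 3.134, -0.0]
force: [0.0, 0.1, 0.1]
gripper_width: 0.0101
grasp_force: 0.0
clock: 6.25
ee_pos: [0.4626, -0.0818, 0.3867]
ee_rot: [0.117, -3.138, -0.001]
force: [0.1, -0.6, -0.5]
gripper_width: 0.0
grasp_force: 0.0
clock: 6.45
ee_pos: [0.4629, -0.0806, 0.3868]
ee_rot: [0.111, -3.138, -0.002]
force: [-0.0, 1.2, -0.4]
gripper_width: 0.0003
grasp_force: 0.0
[231.38461538 252.35897436] [32 13  8  9 39] [0.45890955 0.12653879 0.15      ] [0.4586 0.1254 0.1626]
```

View pics/f.png

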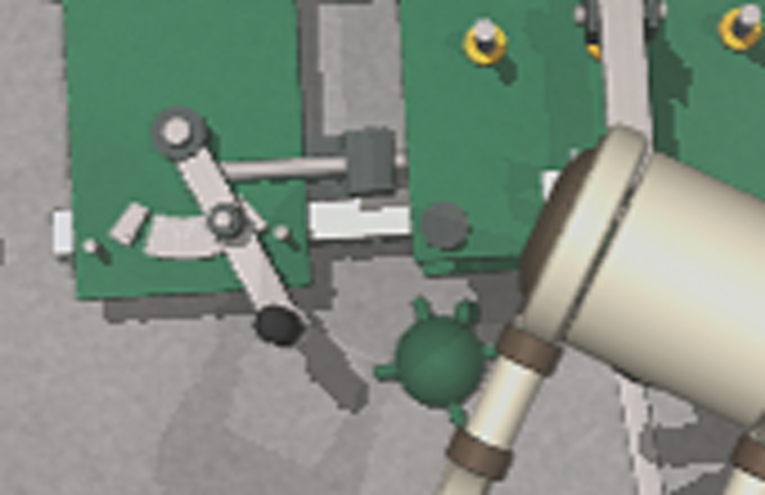

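The lever covers the scored line: its grip is at (279,325), and both estimates give q of about 0.90. It is locked, so I go down on to the handle.

```bash
python3 -m pendant '[[0,0,0.2,0,0,0,-1],[0,0,0.2,0,0,0,-1],[0,0,0.05,0,0,0,-1],[0,0,0,0,0,0,-1]]' && python3 -m pendant '[[0,0,0.05,0,0,0,-1],[0,0,0,0,0,0,-1],[0,0,0,0,0,0,-1]]' && python3 -m pendant '[[0,0,0.05,0,0,0,-1],[0,0,0,0,0,0,-1],[0,0,0,0,0,0,-1]]'
```

```text
clock: 6.9
ee_pos: [0.4629, -0.079, 0.3425]
ee_rot: [0.114, -3.138, -0.002]
force: [-0.6, -0.5, 0.3]
gripper_width: -0.0001
grasp_force: 0.0
clock: 7.2
ee_pos: [0.4634, -0.0803, 0.3389]
ee_rot: [-0.111, 3.139, -0.001]
force: [-0.7, -0.1, 0.2]
gripper_width: -0.0002
grasp_force: 0.0
clock: 7.5
ee_pos: [0.4634, -0.0806, 0.334]
ee_rot: [-0.11, 3.139, -0.001]
force: [-0.2, -1.5, 3.3]
gripper_width: 0.0003
grasp_force: 2.0
```

Contact comes at a TCP height of about 0.336, so the target is about 0.261.

```bash
python3 -m pendant '[[0,0,0.1,0,0,0,-1],[0,0,0.1,0,0,0,-1],[0,0,0.1,0,0,0,-1],[0,0,0.1,0,0,0,-1],[0,0,0,0,0,0,-1]]' && python3 -m pendant '[[0,0,0.08,0,0,0,-1],[0,0,0.07,0,0,0,-1],[0,0,0.05,0,0,0,-1],[0,0,0,0,0,0,-1],[0,0,0,0,0,0,-1]]'
```

```text
clock: 8.0
ee_pos: [0.4624, -0.0807, 0.2932]
ee_rot: [0.11, -3.138, 0.001]
force: [-6.8, -0.8, 9.1]
gripper_width: 0.0001
grasp_force: 4.6
clock: 8.5
ee_pos: [0.4631, -0.0808, 0.275]
ee_rot: [-0.11, 3.14, -0.002]
force: [-5.3, 0.2, 11.6]
gripper_width: -0.0001
grasp_force: 5.7
```

```bash
python3 -m pendant '[[0,0,0.05,0,0,0,-1],[0,0,0.05,0,0,0,-1],[0,0,0.03,0,0,0,-1],[0,0,0,0,0,0,-1],[0,0,0,0,0,0,-1]]'
python3 - <<'E'
from workcell import camera,monitor
from h import *
c=camera("side");np.savez("side2.npz",**c)
P,ce,st=blob(c,(235,290,205,260),zmin=.19);print(ce,st,P.min(0),P.max(0),P.mean(0))
t=camera("top")
cv2.imwrite("pics/g.png",cv2.resize(c["image"][150:290,200:380],None,fx=4.2,fy=4.2,interpolation=2))
P,ce,st=blob(t,(195,235,235,275),zmin=.1);print("lock",ce,P.mean(0))
print(monitor.state()["force"],monitor.state()["ee_pos"],monitor.state()["clock"])
E
```

```text
clock: 9.0
ee_pos: [0.4638, -0.0808, 0.2627]
ee_rot: [-0.11, 3.137, -0.003]
force: [-5.0, 1.1, 12.1]
gripper_width: -0.0002
grasp_force: 6.5
[260.6894198  224.08020478] [ 15   0  25  47 586] [ 0.44472067 -0.14702546  0.21902186] [ 0.48451969 -0.04083068  0.36530737] [ 0.45869221 -0.10206936  0.28797541]
lock [231.29032258 252.41935484] [0.4584483  0.12570553 0.16148756]
[-5.31969289  0.27988311 13.05657404] [ 0.4637729  -0.08083371  0.26275015] 9.1
```

View pics/g.png

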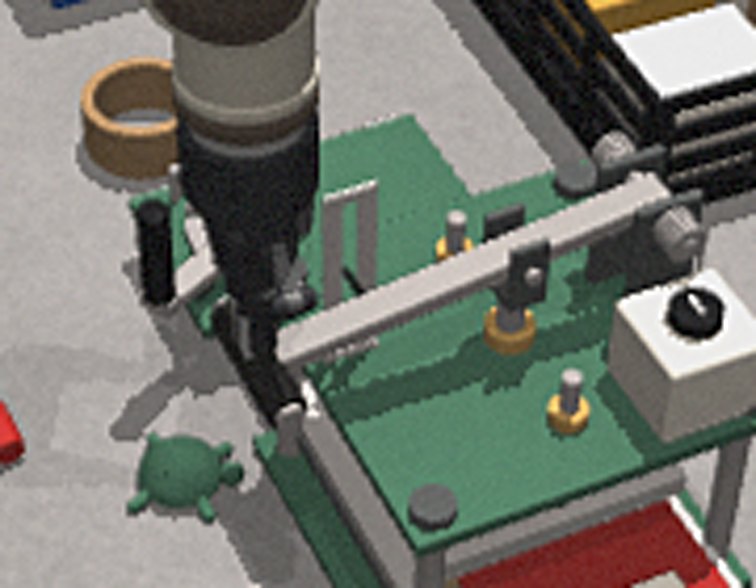

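The picture shows the fingertips resting on the cross grip, which is now low, with its end cap at (290,408). The lock lever is unchanged. The depth at the end cap and along the arm gives a check on the stroke.

Run:
```python
from h import *
a=dict(np.load("side0.npz"));b=dict(np.load("side2.npz"))
# end cap
for c,(u,v) in((a,(269,226)),(b,(269,247))):
    P,_,ok=cloud(c,u-3,u+4,v-3,v+4);P=P[ok];P=P[(P[:,1]>-.16)&(P[:,0]<.5)&(P[:,2]>.15)];print("cap",len(P),np.median(P,0).round(4),P.max(0).round(3))
# arm: grey points above head near the arm; slope of top in side depth
for c in(a,b):
    P,g,ok=cloud(c,255,365,165,250);m=ok&(g>120)&(P[...,2]>.2)&(P[...,0]>.52)&(P[...,0]<.66)
    Q=P[m];yc=-.081+.07*(Q[:,0]-.4645);Q=Q[abs(Q[:,1]-yc)<.009];k=np.polyfit(Q[:,0],Q[:,2],1);
    for _ in range(3):
        k=np.polyfit(Q[:,0],Q[:,2],1);Q=Q[abs(Q[:,2]-np.polyval(k,Q[:,0]))<.006]
    print("arm",len(Q),np.arctan(k[0]))
```

```text
cap 48 [ 0.4689 -0.1304  0.3064] [ 0.479 -0.123  0.313]
cap 47 [ 0.4685 -0.1288  0.2336] [ 0.478 -0.121  0.242]
arm 247 -0.1556493563939891
arm 279 0.12628181357162638
```

The grip is down 73 mm (0.28 rad) and the force of about 13 N agrees. I hold it there for the sealing.

```bash
for i in 1 2 3 4; do python3 -m pendant '[[0,0,0,0,0,0,-1],[0,0,0,0,0,0,-1],[0,0,0,0,0,0,-1],[0,0,0,0,0,0,-1],[0,0,0,0,0,0,-1]]' | grep -E "clock|pos|force"; done; python3 -c "
from workcell import r
print(r.job_done())"
```

```text
clock: 9.6
ee_pos: [0.4638, -0.0808, 0.2628]
force: [-4.2, 0.8, 12.1]
grasp_force: 6.5
clock: 10.1
ee_pos: [0.4638, -0.0808, 0.2628]
force: [-4.8, 0.3, 12.8]
grasp_force: 6.5
clock: 10.6
ee_pos: [0.4638, -0.0808, 0.2628]
force: [-4.2, 0.5, 13.0]
grasp_force: 6.5
clock: 11.1
ee_pos: [0.4638, -0.0808, 0.2628]
force: [-5.2, 0.5, 13.3]
grasp_force: 6.5
the job is handed in; nothing more can be done
None
```

I handed the job in at 11.1 s with the lock lever in its locked notch (measured about 0.90 rad) and the press handle held still about 73 mm below rest (0.28 rad) at about 13 N; the hand-in call returned no verdict.

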